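# Load a tape cassette into the exhibition label printer

### The job

Load the label printer: put the tall tape cassette (not the thin one) flat into the printer's open cassette bay, narrow nose towards the front of the printer, then swing the cover over it and press it down until the catch snaps, so that the cover is fully shut and the cassette is pushed fully home. Leave the other things on the table where they are.

Things in the scene. Friction and masses are not known exactly. Their poses are not given: they have to be found in the camera images.
- printer: Pale grey desktop label printer, fixed, cover open. Tub 192 (x) x 150 (y) x 58 mm high; origin at the centre of its underside, z up. Its front (tape slot, small screen, three round keys, catch) faces its own -x; the cover's hinge is along its +x (rear) edge. Inside, a deck 45 mm above the table carries the cassette bay.
- bay (a point): Point where the middle of the tall cassette (cassette_mid) lies when fully home: 60 mm above the table, at printer x = -8 mm, y = 0; axes as the printer's. Until the cover presses it home the loaded cassette stands 5 mm higher, its underside 50 mm above the table, on a sprung plate which gives with 1.8 to 3.4 N and pushes back up when released.
- bay_mouth (a point): Centre of the top of the bay's mid-grey guides, 62 mm above the table, over point bay. The guides leave 2 mm play on each side of the cassette's 74 x 48 mm body; upright for 10 mm above the deck, then flared outwards. The nose goes between two guides at the -x end and fits only there. The middle 40 mm of both long sides has no guides: room for fingers.
- cassette_mid (a point): Middle of the tall tape cassette (half-way up): black plastic box 74 x 48 x 30 mm high, lying flat, 60 to 130 g, with a 22 mm wide nose of full height which stands out 12 mm from its -x end, two white reel hubs and a clear window on top. x axis along its length, away from the nose; y across; z up. It goes in with its axes along the printer's.
- cassette_nose (a point): Middle of the end of that cassette's nose, 49 mm from cassette_mid along the cassette's -x, half-way up.
- cover (a joint): Angle of the printer's cover: 0 shut, about 1.57 upright, more when leaning back from the bay (stop at 1.95). Its stiff hinge keeps it where it is left and gives way to about 2 N at the front edge. In the last 0.05 rad it passes a sprung roller catch at the front, with about 5 N in all near the front edge; the catch then holds it at 0. A bar inside it presses on the cassette.
- cover_hinge (a point): Middle of the cover's hinge line, at printer x = +92 mm, 58 mm above the table; the line runs along the printer's y. The cover is a shallow box lid, 160 mm from hinge to front edge, 150 mm wide, 28 mm deep: its flat outer face lies 28 mm from the plane through hinge and rim (shut: level, 86 mm above the table; open: facing back, away from the bay).
- cover_edge (a point): Middle of the cover's front edge on its outer face, 160 mm from the hinge along the cover and 28 mm out from it: about the highest point of the open cover.
- thin_cassette_mid (a point): Middle of the thin tape cassette, to be left alone: same outline as the tall one but only 16 mm high.
- loupe: Black magnifier, 40 mm across, 34 mm high, bystander. Origin under its centre.
- telegraph_key: Brass telegraph key on a dark wooden base 130 x 70 mm, 53 mm high, bystander. Origin under its centre.
There are look-alikes about, which are no part of the job. Leave any blue look-alike of the printer alone.

How it is judged:
By the outcome, as a careful person would: the job done as asked, in the order asked, and still so for the second after the job is handed in, with the robot touching nothing.
It also fails if it takes over 58 s, if anything falls off the work surface, if the arm or the gripper's body presses on something with over 40 N, if the wrist force passes 120 N, or if a joint passes its speed limit or range.

### The arm

A 6-joint arm with a two-finger parallel gripper is mounted at the origin on the work surface. World frame = base frame: x ahead of the robot, y to its left, z up, the work surface at z = 0. Lengths are in mm, angles in rad, forces in N, time in s.
With the tool pointing down it reaches from about 300 to 750 mm from the base axis. Payload 8.5 kg.
Tool frame: the origin (TCP) lies on the centre line of the jaws, within the pads' length; the fingertips stand ahead of it and the grasp point (between the pads) lies 5 mm behind it (tips_ahead is the z of the fingertips in the tool frame, in mm); z points along the fingers, y is the line along which they close (so a half turn about z gives the same grasp; the last joint's range is limited). The gripper opens to 85 mm and grips with 20 to 120 N. Pads are 22 mm wide; open, the fingers measure 114 mm over their backs; the gripper's body (76 mm by 85 mm) begins 54 mm behind the grasp point. The pads swing forward as they close: fully open they stand 13 mm farther back than shut.
Start: joints at [1.093, 0.381, 1.297, -0, 1.464, -0.215], TCP at [142.874, 531.1, 245.322] pointing down, gripper open.
Joint ranges: [-3.11, 3.11], [-0.89, 2.33], [0.22, 2.48], [-1.42, 4.56], [0.17, 2.85], [-2.88, 2.88]. Speed limits (rad/s): [2.39, 2.39, 3.14, 3.14, 3.14, 3.14].

### API

Orientations are given as a 3x3 rotation matrix whose columns are the frame's x, y, z axes.
In Python, from station import * gives the robot as it stands. The module is installed in compiled form; this text tells all that it offers.
- The arm moves only by the shell command python3 -m handwheel 'ROWS' [FORCE]. ROWS is JSON, a list that holds one entry, the list of rows, each a list of 7 numbers: the shift along the tool's x, y, z in mm, then the turn, a rotation vector about the tool's x, y, z in degrees, then the opening, from 0 (shut) to 1 (fully open). In form: [[[x, y, z, wx, wy, wz, fingers], ...]]. A call has 1 to 20 rows; each row is the pose to reach, as a shift and turn from the pose commanded when the call began, along the tool's axes at that moment; what a row does not reach only later rows make up. A row lasts 1/8 s, in which the tool goes at most 62.5 mm and 10.7 degrees, less where a joint would pass 70% of its speed; a pose out of reach is approached as far as the arm can. A call with a gripper value outside its range is refused whole. The fingers move at their own pace and stop on an object; FORCE is the grip in N (left out, the last holds). Time passes only in rows, so rows that repeat a pose let the fingers close. It gives the time, the measured TCP pose, the force, the opening and the grip force at its end, in the units of the state.
- get_obs(): the state, without advancing time (a new reading comes with each control period).
- grab_frame(name): name is "scene" or "top" or "wrist"; returns a dict with "frame" (400x640x3 uint8, blue, green, red), "camera_matrix" (3x3 intrinsics, pixels), "k1" (the pictures are not rectified: a ray, as slopes to the right and down, at radius r is drawn at 1 + k1 r^2 times it, then the intrinsics apply), "position" and "rotation" of the camera in the world; the wrist camera has in their place "tool_from_camera" (4x4, takes a point from camera to tool coordinates, whose origin is the TCP and whose axes are the flange's). Camera axes: x right, y down, z forward; pixel columns grow to the right and rows downward; lengths in mm; the calibration is good to about 2 mm. A picture is of the moment at which its call begins: read the wrist's pose just before it. There is no depth.
- job_done(): hands the job in; it is judged then, once.
Trained networks look in a picture, given as the dict that the camera call returned (one of the last four; its "shot" number tells which), for a name from the list of things; names that differ only in an ending like _2 or _b are one class to them, and where a whole thing is asked for, a point or a joint stands for the part that bears it (a point fixed in the world has none). Each returns a list of dicts, best first, with "score" (0 to 1); they miss things now and then, are a little off and sometimes report something else, mostly with a low value. They report only what shows in the picture. A call takes as long as a camera call. They do not tell look-alikes from the thing itself.
- search_frame(picture, target): "position" ([x, y, z] in mm, in the coordinates of the camera as it stood for that picture, good to about 4 mm: the middle of the surface that is visible of it).
- spot_point(picture, target): "position" ([x, y, z] in mm, in the coordinates of the camera as it stood for that picture, good to about 4 mm: a listed point, or the origin of a listed thing).
The state is a dict: "time": time; "q": joint angles; "joint_velocities": joint speeds; "tau": joint torques, N m; "position": TCP position; "orientation": TCP orientation; "wrist_force": force on the tool from outside, world axes, zero at the start; "torque": the same for the moment, N m; "gripper_width": finger opening in mm; "grip_force": force on a finger pad.
Only numpy, scipy, OpenCV 4.12 (cv2) and the standard library are available. Lean on these libraries where they do the work, as an engineer would, in place of code of your own. Each camera call takes 0.05 s, during which the arm holds its last target. There are 200 camera calls.

## Working session

There is one attempt and no reset: what is moved stays moved. The work goes in short steps, Python scripts to look and compute and a shell command to move; the robot and the scene stay as the last step left them, time stands still between calls to the robot, and variables do not carry over. Pictures are saved under pics/ and viewed, at most 10 in all, crops included, and the job is handed in when it is done.

```bash
mkdir -p pics; cat > h.py <<'E'
from station import *
import numpy as np, cv2
def pose(f,o=None):
    if "position" in f: return np.array(f["rotation"]),np.array(f["position"])
    T=np.array(f["tool_from_camera"]);R=np.array(o["orientation"]);p=np.array(o["position"])
    return R@T[:3,:3],R@T[:3,3]+p
def look(f,name,fn,o=None,n=4):
    R,p=pose(f,o)
    for d in fn(f,name)[:n]:
        w=R@np.array(d["position"])+p
        print(name,fn.__name__,round(d["score"],2),w.round(1),"px",px(f,w,o).round(0))
def px(f,w,o=None):
    R,p=pose(f,o);c=R.T@(np.array(w)-p);s=c[:2]/c[2];s=s*(1+f["k1"]*(s@s));K=np.array(f["camera_matrix"])
    return K[:2,:2]@s+K[:2,2]
def ray(f,uv,z,o=None):
    R,p=pose(f,o);K=np.array(f["camera_matrix"]);d=np.array([f["k1"],0,0,0,0.])
    s0=np.linalg.inv(K[:2,:2])@(np.array(uv,float)-K[:2,2]);s=s0.copy()
    for _ in range(20): s=s0/(1+f["k1"]*(s@s))
    v=R@np.array([s[0],s[1],1]);return p+v*(z-p[2])/v[2]
E
python3 - <<'E'
from h import *
o=get_obs();print({k:np.round(o[k],3) for k in("time","position","orientation","gripper_width","wrist_force")})
for c in("scene","top"):
    f=grab_frame(c);cv2.imwrite(f"pics/{c}1.png",f["frame"]);print(c,np.round(f["position"]))
    for n in("printer","cassette_mid","cassette_nose","bay","bay_mouth","thin_cassette_mid","cover_hinge","cover_edge","loupe","telegraph_key"): look(f,n,spot_point)
E
```

```text
{'time': np.float64(0.0), 'position': array([142.726, 530.88 , 244.714]), 'orientation': array([[-0.966,  0.26 , -0.001],
       [ 0.26 ,  0.966, -0.001],
       [ 0.   , -0.001, -1.   ]]), 'gripper_width': np.float64(85.243), 'wrist_force': array([1.144, 0.021, 0.097])}
scene [ 924. -570. 1131.]
printer call 0.89 [462.5 158.7   0.6] px [370. 206.]
cassette_mid call 0.59 [ 432.  -311.7   17. ] px [235. 316.]
cassette_nose call 0.58 [ 380.6 -302.2   19. ] px [223. 300.]
bay call 0.82 [ 182.1 -338.9   57.3] px [154. 254.]
bay call 0.79 [449.5 159.5  58.3] px [368. 190.]
bay call 0.36 [548.6 143.8  57.8] px [394. 214.]
bay_mouth call 0.68 [ 184.3 -339.1   63.2] px [154. 253.]
bay_mouth call 0.56 [444.5 159.8  64.2] px [367. 188.]
bay_mouth call 0.28 [463.  429.8   2.2] px [426. 151.]
thin_cassette_mid call 0.82 [ 617.1 -207.6   11. ] px [325. 335.]
cover_hinge call 0.93 [ 281.2 -347.3   59.1] px [177. 280.]
cover_hinge call 0.7 [550.  143.3  55.3] px [395. 215.]
cover_hinge call 0.32 [447.6 160.1  58. ] px [368. 190.]
cover_edge call 0.66 [593.  130.5 211. ] px [414. 188.]
cover_edge ca
[... 572 characters left out ...]
px [473. 280.]
bay call 0.2 [456.6 158.7   0.9] px [280. 175.]
bay_mouth call 0.88 [ 184.9 -336.9   63.3] px [473. 283.]
bay_mouth call 0.87 [452.2 161.7  64.2] px [277. 173.]
bay_mouth call 0.56 [461.2 425.6  -2.1] px [180. 171.]
thin_cassette_mid call 0.91 [ 625.9 -209.6   10.6] px [415. 117.]
cover_hinge call 0.81 [ 284.5 -349.5   63.3] px [476. 243.]
cover_hinge call 0.57 [549.7 143.4  57.4] px [285. 136.]
cover_edge call 0.77 [596.6 130.6 218.5] px [287.  97.]
cover_edge call 0.64 [ 129.3 -332.8   86.5] px [475. 307.]
cover_edge call 0.43 [ 434.8 -306.3   11.4] px [451. 186.]
loupe call 0.71 [ 494.2 -134.8   -1.4] px [387. 164.]
telegraph_key call 0.95 [464.3 425.2   0.7] px [180. 170.]
```

View pics/scene1.png

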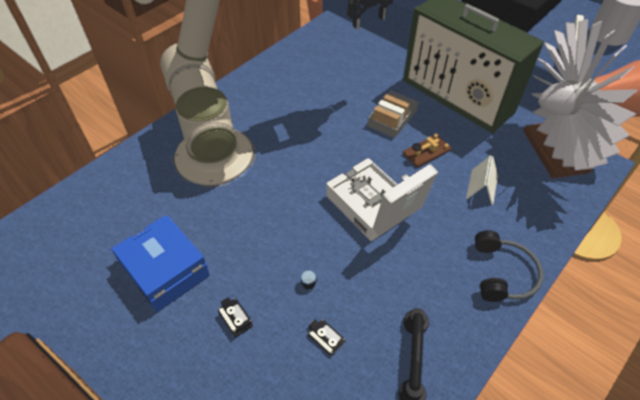

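View pics/top1.png

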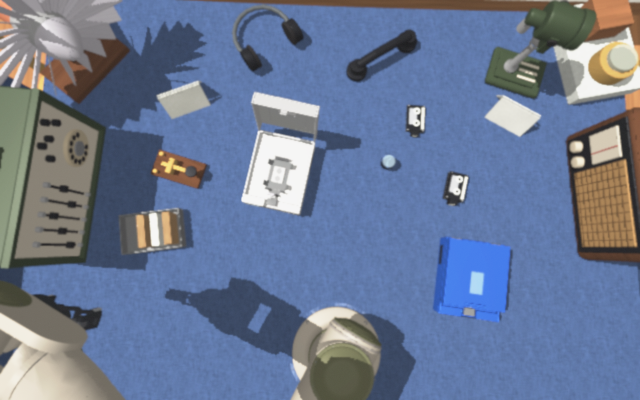

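Scene: the open grey printer is at about (370,200) in the scene view and (280,175) in the top view. The blue look-alike is at (160,260). The two cassettes are at (235,316) and (325,335); the networks call the first one tall. I'll move above it and check its height with the wrist camera.

```bash
python3 -m handwheel '[[[-365,-369,-20,0,0,-4.5,1],[-365,-369,-20,0,0,-4.5,1],[-365,-369,-20,0,0,-4.5,1],[-365,-369,-20,0,0,-4.5,1],[-365,-369,-20,0,0,-4.5,1],[-365,-369,-20,0,0,-4.5,1],[-365,-369,-20,0,0,-4.5,1],[-365,-369,-20,0,0,-4.5,1],[-500,-738,0,0,0,-4.5,1],[-500,-738,0,0,0,-4.5,1],[-500,-738,0,0,0,-4.5,1],[-500,-738,0,0,0,-4.5,1],[-500,-738,0,0,0,-4.5,1],[-500,-738,0,0,0,-4.5,1],[-500,-738,0,0,0,-4.5,1],[-500,-738,0,0,0,-4.5,1],[-500,-738,0,0,0,-4.5,1]]]'
python3 - <<'E'
from h import *
o=get_obs();f=grab_frame("wrist");cv2.imwrite("pics/w1.png",f["frame"]);print(np.round(f["tool_from_camera"],2))
print(o["time"],np.round(o["position"],1),np.round(o["orientation"],3))
for n in("cassette_mid","cassette_nose","thin_cassette_mid"): look(f,n,spot_point,o)
E
```

```text
time: 3.22
position: [433.9, -310.7, 245.3]
orientation: [[-0.983, 0.183, -0.0], [0.183, 0.983, 0.0], [0.0, 0.0, -1.0]]
wrist_force: [0.1, 0.3, -0.3]
gripper_width: 84.9
grip_force: 0.0
[[  -0.     -0.96   -0.3    75.02]
 [   1.     -0.     -0.     -0.25]
 [   0.     -0.3     0.96 -127.31]
 [   0.      0.      0.      1.  ]]
3.225 [ 433.9 -310.7  245.3] [[-0.983  0.183 -0.   ]
 [ 0.183  0.983  0.   ]
 [ 0.     0.    -1.   ]]
cassette_nose call 0.66 [ 387.7 -307.5   13.7] px [321. 134.]
thin_cassette_mid call 0.75 [ 622.4 -212.1   10. ] px [415. 283.]
```

View pics/w1.png

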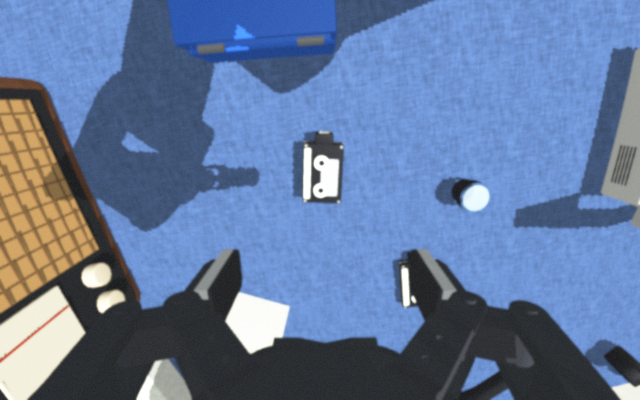

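The cassette lies at about (323,172), with its nose up at (324,136); the second cassette is half hidden behind the right finger at (410,285). Next I'll overlay the model outline to check height and pose.

```bash
python3 - <<'E'
from h import *
o=get_obs();f=grab_frame("wrist");im=f["frame"]
a=cv2.resize(im[115:220,270:375],None,fx=5.5,fy=5.5,interpolation=cv2.INTER_CUBIC)
c=np.array([434,-310.7]);t=np.radians(-10.5);R=np.array([[np.cos(t),-np.sin(t)],[np.sin(t),np.cos(t)]])
P=np.array([[-37,-24],[-37,-11],[-49,-11],[-49,11],[-37,11],[-37,24],[37,24],[37,-24]])
for z,col in((30,(0,0,255)),(0,(0,255,0))):
    q=np.array([(px(f,[*(R@p+c),z],o)-[270,115]+.5)*5.5 for p in P]).astype(int);cv2.polylines(a,[q],True,col,1)
cv2.imwrite("pics/w1c.png",a)
s=grab_frame("scene")["frame"];b=cv2.resize(s[280:370,200:360],None,fx=5,fy=5,interpolation=cv2.INTER_CUBIC);cv2.imwrite("pics/s1c.png",b)
E
```

```text
(no output)
```

View pics/w1c.png

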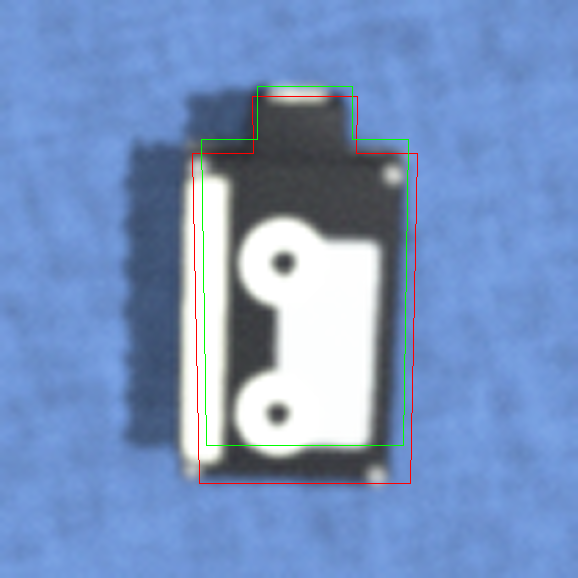

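View pics/s1c.png

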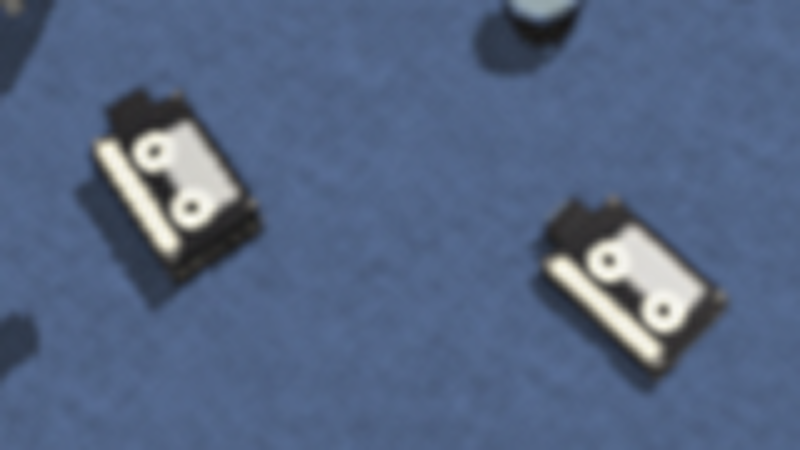

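The scene crop confirms it: the left cassette (at about (175,190)) has thick sides and a bigger shadow, so it is the tall one. In the wrist crop the true outline sits about 11–20 px left of the model, i.e. slightly shifted and turned.

```bash
python3 - <<'E'
from h import *
o=get_obs();f=grab_frame("wrist")
g=lambda u,v: ray(f,[u/5.5+270-.5,v/5.5+115-.5],30,o)[:2]
n=g(301,97);r=g(285,483);print(n,r,np.linalg.norm(r-n))
d=(r-n)/np.linalg.norm(r-n);print("yaw",np.degrees(np.arctan2(d[1],d[0])),"mid",n+49*d, r-37*d)
for a,b in(((186,160),(402,155)),((182,475),(388,480)),((184,320),(394,320))): print(g(*a),g(*b),np.linalg.norm(g(*a)-g(*b)),(g(*a)+g(*b))/2)
f=grab_frame("top")
for n in("cassette_mid","cassette_nose"): look(f,n,spot_point)
E
```

```text
[ 385.74102699 -302.87367342] [ 469.35926785 -322.15540453] 85.81255944615343
yaw -12.984997205436326 mid [ 433.48804478 -313.883773  ] [ 433.30539728 -313.84165587]
[ 394.22693833 -329.44023143] [ 401.61924266 -283.91490447] 46.12159535437459 [ 397.92309049 -306.67756795]
[ 463.23240086 -344.72136933] [ 472.91830501 -299.08742653] 46.65054635015237 [ 468.07535294 -321.90439793]
[ 428.29742617 -336.96336495] [ 436.7322386  -291.59828859] 46.142564017797405 [ 432.51483238 -314.28082677]
cassette_mid call 0.59 [ 431.3 -309.6   10.1] px [452. 188.]
cassette_mid call 0.32 [450.  161.4  61.7] px [277. 174.]
cassette_nose call 0.95 [ 386.4 -305.7   11.1] px [451. 204.]
```

```bash
python3 - <<'E'
import station;from station import *
print([k for k in dir(station) if not k.startswith('__')]);print(list(get_obs().keys()), getattr(station,'tips_ahead',None), get_obs().get('tips_ahead'))
E
python3 -m handwheel '[[[0,-3.3,100,0,0,2.4,1],[0,-3.3,100,0,0,2.4,1],[0,-3.3,190,0,0,2.4,1],[0,-3.3,190,0,0,2.4,1],[0,-3.3,190,0,0,2.4,1]]]'
```

```text
['Unreachable', 'get_obs', 'grab_frame', 'job_done', 'search_frame', 'spot_point', 'tips_ahead']
['time', 'q', 'joint_velocities', 'tau', 'position', 'orientation', 'wrist_force', 'torque', 'grip_force', 'gripper_width'] 14.0 None
time: 4.35
position: [432.8, -314.1, 53.9]
orientation: [[-0.975, 0.224, -0.003], [0.224, 0.975, 0.003], [0.003, 0.002, -1.0]]
wrist_force: [-0.0, -0.1, 0.3]
gripper_width: 85.3
grip_force: 0.0
```

```bash
python3 -m handwheel '[[[0,0,35,0,0,0,1],[0,0,35,0,0,0,1],[0,0,35,0,0,0,1],[0,0,35,0,0,0,0],[0,0,35,0,0,0,0],[0,0,35,0,0,0,0],[0,0,35,0,0,0,0],[0,0,35,0,0,0,0],[0,0,35,0,0,0,0],[0,0,35,0,0,0,0],[0,0,35,0,0,0,0]]]' 40
```

```text
time: 5.72
position: [433.7, -315.0, 21.2]
orientation: [[-0.975, 0.224, 0.001], [0.224, 0.975, -0.001], [-0.001, -0.001, -1.0]]
wrist_force: [-1.2, 0.9, 7.5]
gripper_width: 47.2
grip_force: 41.7
```

```bash
python3 -m handwheel '[[[0,0,-60,0,0,0,0],[0,0,-120,0,0,0,0],[0,0,-180,0,0,0,0],[0,0,-230,0,0,0,0],[93,466,-240,0,0,-3,0],[93,466,-240,0,0,-3,0],[93,466,-240,0,0,-3,0],[93,466,-240,0,0,-3,0],[93,466,-240,0,0,-3,0],[93,466,-240,0,0,-3,0],[93,466,-240,0,0,-3,0],[93,466,-240,0,0,-3,0],[93,466,-240,0,0,-3,0],[93,466,-240,0,0,-3,0],[93,466,-240,0,0,-3,0]]]'
python3 - <<'E'
from h import *
o=get_obs();f=grab_frame("wrist");cv2.imwrite("pics/w2.png",f["frame"])
print(o["time"],np.round(o["position"],1),np.round(o["orientation"],3))
for n in("bay","bay_mouth","printer","cover_hinge","cassette_mid","cassette_nose"): look(f,n,spot_point,o,2)
E
```

```text
time: 7.6
position: [447.3, 159.3, 260.3]
orientation: [[-0.985, 0.174, -0.0], [0.174, 0.985, -0.0], [0.0, -0.0, -1.0]]
wrist_force: [0.7, -0.6, 0.4]
gripper_width: 46.9
grip_force: 42.1
7.6 [447.3 159.3 260.3] [[-0.985  0.174 -0.   ]
 [ 0.174  0.985 -0.   ]
 [ 0.    -0.    -1.   ]]
bay_mouth call 0.42 [ 498.  -133.9   -1.8] px [139. 233.]
cassette_mid call 0.65 [447.3 153.8 253.4] px [315. 261.]
cassette_nose call 0.63 [398.9 164.5 253.4] px [318. 167.]
```

View pics/w2.png

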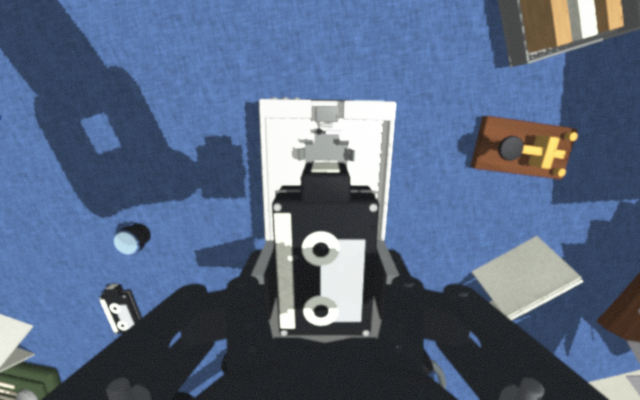

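The wrist view shows the held cassette at about (322,260) with its nose at (324,170). The tub's front rim corners are at about (262,101) and (396,101). I'll measure the rim edges and the held cassette numerically.

```bash
python3 - <<'E'
from h import *
o=get_obs();f=grab_frame("wrist");im=f["frame"].astype(float)
b=im[:,:,0]-im[:,:,2]   # blue - red: carpet high, printer ~0
def cross(line,lvl):
    i=np.where((line[:-1]-lvl)*(line[1:]-lvl)<0)[0]; return [j+(lvl-line[j])/(line[j+1]-line[j]) for j in i]
L=[];Rr=[];F=[]
for v in range(112,180,6):
    c=cross(b[v,235:300],40); d=cross(b[v,350:430],40)
    if c: L.append(ray(f,[235+c[0],v],58,o)[:2])
    if d: Rr.append(ray(f,[350+d[-1],v],58,o)[:2])
for u in range(270,392,8):
    c=cross(b[80:130,u],40)
    if c: F.append(ray(f,[u,80+c[0]],58,o)[:2])
def fit(P,ax):
    P=np.array(P);
    vx,vy,x,y=cv2.fitLine(P.astype(np.float32),cv2.DIST_HUBER,0,.01,.01).ravel()
    r=(P-[x,y])@[-vy,vx];print(len(P),"dir",np.degrees(np.arctan2(vy,vx)),"pt",x,y,"rms",r.std());return np.array([x,y]),np.array([vx,vy])
l=fit(L,0);r=fit(Rr,0);q=fit(F,1)
def mid(yaw):
    t=np.radians(yaw);ex=np.array([np.cos(t),np.sin(t)]);ey=np.array([-ex[1],ex[0]])
    print("width",(r[0]-l[0])@ey); c=((l[0]+r[0])/2@ey)*ey+(q[0]@ex+96)*ex;print("centre",c,"bay",c-8*ex)
for y in(-9,-10,-11): mid(y)
a=cv2.resize(f["frame"][85:265,235:415],None,fx=3.3,fy=3.3,interpolation=cv2.INTER_CUBIC)
cv2.imwrite("pics/w2c.png",a)
E
```

```text
9 dir -11.816361 pt 398.84537 91.09707 rms 2.2559971298148485
12 dir -11.1566515 pt 426.13623 240.69086 rms 0.08719171043427935
15 dir 78.66028 pt 364.90213 182.65298 rms 0.40603447616567595
width 152.0212644024564
centre [458.29537739 158.63923174] bay [450.39387067 159.89070746]
width 152.06012348946936
centre [458.01268704 157.8672269 ] bay [450.13422502 159.25641232]
width 152.05266358982797
centre [457.73193159 157.09997836] bay [449.87891412 158.62645032]
```

View pics/w2c.png

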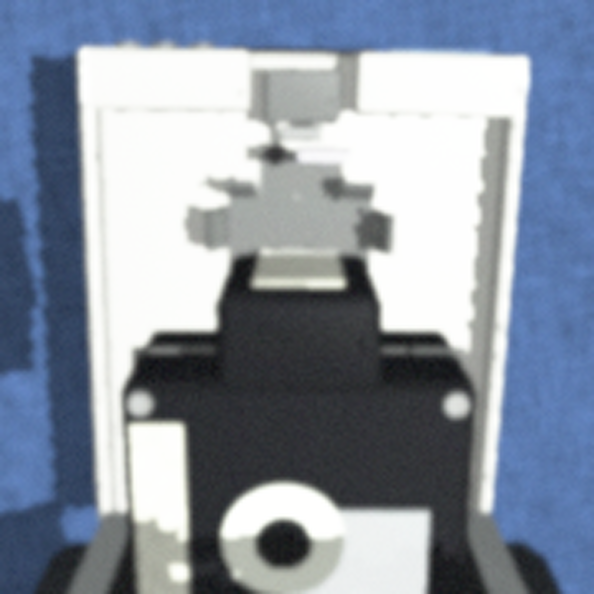

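```bash
python3 - <<'E'
from h import *
o=get_obs();f=grab_frame("wrist");T=np.array(o["position"]);R=np.array(o["orientation"])
g=lambda u,v,z:(R.T@(ray(f,[u/3.3+235-.35,v/3.3+85-.35],z,o)-T))[:2].round(1)
print("nose L/R",g(222,295,269.5),g(380,295,269.5)," body corners",g(128,385,269.5),g(472,385,269.5))
print("rim front L/R",g(80,52,58),g(528,56,58),"side L",g(83,100,58),g(101,480,58),"R",g(527,100,58),g(493,480,58))
print("catch",g(253,95,58),g(340,95,58),"nose guides outer",g(188,228,62),g(392,228,62))
E
```

```text
nose L/R [49.  -9.8] [48.9 10.1]  body corners [ 37.  -22.4] [37.  22.4]
rim front L/R [ 84.3 -72. ] [83.  75.8] side L [ 69. -72.] [-68.5 -74.1] R [68.9 76.4] [-68.5  73. ]
catch [ 70.3 -15.1] [70.3 13.8] nose guides outer [ 26.6 -37.7] [26.5 31.9]
```

```bash
python3 -m handwheel '[[[-30,0,-20,0,0,1.2,0],[-65,0,-20,0,0,1.2,0],[-65,0,-20,0,0,1.2,0],[-65,0,-20,0,0,1.2,0],[-65,0,-20,0,0,1.2,0]]]'
python3 - <<'E'
from h import *
o=get_obs();f=grab_frame("wrist");T=np.array(o["position"]);R=np.array(o["orientation"])
print(T.round(1),R.round(3).tolist())
a=cv2.resize(f["frame"][60:220,245:405],None,fx=3.7,fy=3.7,interpolation=cv2.INTER_CUBIC)
# overlay predicted printer: rim and guides for bay estimate
bay=np.array([447.3,159.3])+np.array([[-.985,.174],[.174,.985]])@np.array([-4.9,-.2])
print(bay)
t=np.radians(-11.2);E=np.array([[np.cos(t),-np.sin(t)],[np.sin(t),np.cos(t)]])
def poly(P,z,c):
    q=np.array([(px(f,[*(E@np.array(p)+bay),z],o)-[245,60]+.5)*3.7 for p in P]).astype(int);cv2.polylines(a,[q],True,c,1)
poly([[-37,-24],[-37,-11],[-49,-11],[-49,11],[-37,11],[-37,24],[37,24],[37,-24]],45,(0,0,255))
poly([[-88,-75],[-88,75],[104,75],[104,-75]],58,(0,160,0))
cv2.imwrite("pics/w3c.png",a)
for n in("bay","bay_mouth","printer","cover_hinge"): look(f,n,spot_point,o,2)
E
```

```text
time: 8.68
position: [510.5, 149.3, 280.5]
orientation: [[-0.981, 0.193, -0.0], [0.193, 0.981, 0.0], [0.0, -0.0, -1.0]]
wrist_force: [0.4, -0.1, -1.5]
gripper_width: 47.5
grip_force: 42.0
[510.5 149.3 280.5] [[-0.981, 0.193, -0.0], [0.193, 0.981, 0.0], [0.0, -0.0, -1.0]]
[452.0917 158.2504]
bay call 0.82 [452.9 160.4  61.7] px [325. 124.]
bay_mouth call 0.89 [448.8 159.9  58.2] px [324. 120.]
printer call 0.74 [458.6 157.5  -4.9] px [324. 126.]
```

View pics/w3c.png

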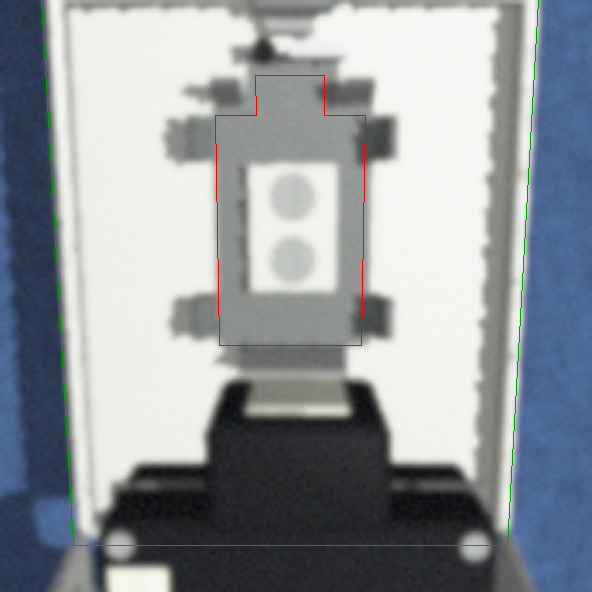

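The bay is clearly visible: the sprung plate is centred at about (292,227), and the predicted outline (red) matches the guides to within about 1 mm.

```bash
python3 -m handwheel '[[[59,-2.2,0,0,0,0,0],[59,-2.2,60,0,0,0,0],[59,-2.2,120,0,0,0,0],[59,-2.2,170,0,0,0,0],[59,-2.2,170,0,0,0,0],[59,-2.2,170,0,0,0,0],[59,-2.2,170,0,0,0,0]]]'
python3 -c "
from h import *
o=get_obs();p=o['position'];d=np.array([452.1,158.5,p[2]])-p;print(np.round(p,2),'to go',(np.array(o['orientation']).T@d).round(2),np.round(o['wrist_force'],2))"
```

```text
time: 9.8
position: [454.0, 158.5, 112.3]
orientation: [[-0.981, 0.193, 0.004], [0.193, 0.981, 0.0], [-0.004, 0.001, -1.0]]
wrist_force: [-0.5, 0.1, -1.4]
gripper_width: 47.3
grip_force: 42.0
[453.98 158.45 112.3 ] to go [ 1.86 -0.32 -0.01] [-0.45  0.1  -1.41]
```

```bash
python3 -m handwheel '[[[0.5,0,10,0,0,0,0],[0.5,0,25,0,0,0,0],[0.5,0,25,0,0,0,0],[0.5,0,25,0,0,0,0],[0.5,0,25,0,0,0,0]]]'
python3 -c "
from h import *
o=get_obs();p=o['position'];d=np.array([452.1,158.5,p[2]])-p;print(np.round(p,2),'to go',(np.array(o['orientation']).T@d).round(2),np.round(o['wrist_force'],2))"
```

```text
time: 10.42
position: [452.7, 158.4, 85.8]
orientation: [[-0.981, 0.193, 0.001], [0.193, 0.981, 0.0], [-0.001, 0.0, -1.0]]
wrist_force: [0.1, -0.2, -0.7]
gripper_width: 47.2
grip_force: 42.0
[452.72 158.44  85.81] to go [ 0.62 -0.06 -0.  ] [ 0.08 -0.2  -0.74]
```

```bash
python3 -m handwheel '[[[0.6,0,4,0,0,0,0],[0.6,0,7,0,0,0,0],[0.6,0,10,0,0,0,0],[0.6,0,12,0,0,0,0],[0.6,0,14,0,0,0,0],[0.6,0,14,0,0,0,0],[0.6,0,14,0,0,0,0]]]'
python3 -c "
from h import *
o=get_obs();print(np.round(o['position'],2),np.round(o['wrist_force'],2),np.round(o['torque'],3))"
```

```text
time: 11.3
position: [451.9, 158.5, 71.4]
orientation: [[-0.981, 0.194, 0.0], [0.194, 0.981, 0.0], [-0.0, 0.0, -1.0]]
wrist_force: [0.3, -0.4, -1.4]
gripper_width: 47.4
grip_force: 42.1
[451.88 158.53  71.36] [ 0.32 -0.45 -1.42] [0.026 0.015 0.002]
```

```bash
python3 -m handwheel '[[[0,0,0.8,0,0,0,0],[0,0,0.8,0,0,0,0.8],[0,0,0.8,0,0,0,0.8],[0,0,0.8,0,0,0,0.8],[0,0,0.8,0,0,0,0.8],[0,0,-60,0,0,0,0.8],[0,0,-120,0,0,0,0.8],[0,0,-180,0,0,0,0.8],[-20,0,-190,0,0,0,0.8],[-20,0,-190,0,0,0,0.8],[-20,0,-190,0,0,0,0.8]]]'
python3 - <<'E'
from h import *
o=get_obs();f=grab_frame("wrist")
a=cv2.resize(f["frame"][60:340,180:460],None,fx=2.1,fy=2.1,interpolation=cv2.INTER_CUBIC)
bay=np.array([452.1,158.5]);t=np.radians(-11.15);E=np.array([[np.cos(t),-np.sin(t)],[np.sin(t),np.cos(t)]])
q=np.array([(px(f,[*(E@np.array(p)+bay),80],o)-[180,60]+.5)*2.1 for p in [[-37,-24],[-37,-11],[-49,-11],[-49,11],[-37,11],[-37,24],[37,24],[37,-24]]]).astype(int);cv2.polylines(a,[q],True,(0,0,255),1)
cv2.imwrite("pics/w4.png",a)
for n in("cassette_mid","cassette_nose","cover_edge","cover_hinge"): look(f,n,spot_point,o,2)
for c in("top","scene"):
    f=grab_frame(c)
    for n in("cassette_mid","cover_edge","cover_hinge","cover"): look(f,n,spot_point if n!="cover" else search_frame,None,2)
E
```

```text
time: 12.68
position: [470.7, 154.6, 260.2]
orientation: [[-0.981, 0.194, -0.003], [0.194, 0.981, -0.0], [0.002, -0.001, -1.0]]
wrist_force: [0.1, 0.2, -0.9]
gripper_width: 68.3
grip_force: 0.0
cassette_mid call 0.85 [451.8 154.8  63.8] px [322. 161.]
cassette_nose call 0.8 [403.8 163.1  64.1] px [321. 117.]
cassette_nose call 0.4 [ 497.8 -132.9   -2.6] px [139. 222.]
cover_hinge call 0.87 [546.8 135.3  56.2] px [322. 237.]
cover_edge call 0.95 [ 125.7 -331.9   85.7] px [475. 308.]
cover_hinge call 0.73 [ 285.4 -350.7   64.2] px [477. 242.]
cover call 0.96 [567.6  76.9 152.6] px [311. 119.]
cover call 0.82 [ 206.2 -335.    85.3] px [475. 274.]
cassette_mid call 0.71 [450.2 160.8  64.5] px [369. 188.]
cover_edge call 0.96 [ 127.5 -328.9   88.6] px [140. 232.]
cover_edge call 0.95 [594.4 129.2 212.8] px [414. 188.]
cover_hinge call 0.73 [ 284.2 -348.1   57.7] px [178. 281.]
cover_hinge call 0.61 [549.2 140.8  60.2] px [394. 214.]
cover call 0.7 [ 212.6 -344.    88.3] px [157. 256.]
cover call 0.61 [579.1 118.5 182.4] px [404. 196.]
```

View pics/w4.png

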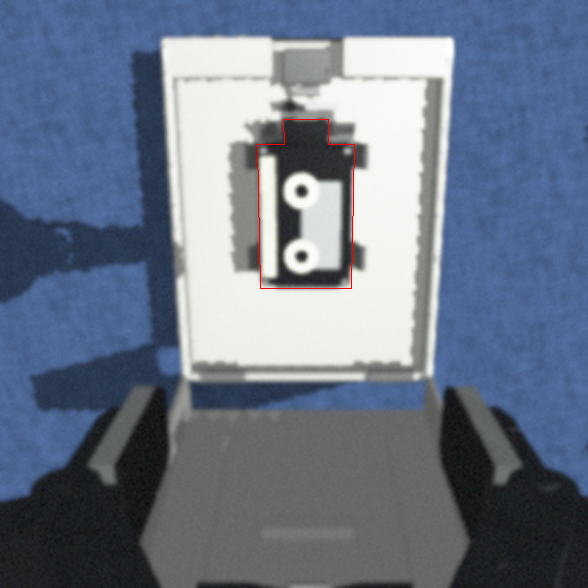

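The cassette sits level in the bay, matching the predicted loaded outline, nose to the front at (305,125). The cover edge is at about (595,130,214), which puts θ at about 96°. Next the fingers go behind the cover, closed.

```bash
python3 -m handwheel '[[[0,0,-15,0,0,0,0],[-60,0,-15,0,0,0,0],[-120,0,-15,0,0,0,0],[-160,0,-15,0,0,0,0],[-160,0,-15,0,0,0,0],[-160,0,20,0,0,0,0],[-160,0,52,0,0,0,0],[-160,0,52,0,0,0,0],[-160,0,52,0,0,0,0]]]'
python3 - <<'E'
from h import *
o=get_obs();p=np.array(o["position"])-[550.2,139.1,58];print((p[:2]@[.981,-.194]).round(1),(p[:2]@[.194,.981]).round(1),p[2].round(1),np.round(o["wrist_force"],1))
f=grab_frame("scene");look(f,"cover_edge",spot_point)
E
```

```text
time: 14.55
position: [628.6, 123.9, 211.1]
orientation: [[-0.981, 0.193, 0.002], [0.193, 0.981, 0.0], [-0.002, 0.001, -1.0]]
wrist_force: [-0.1, -0.3, 0.0]
gripper_width: 0.2
grip_force: 0.0
79.9 0.3 153.1 [-0.1 -0.3  0. ]
cover_edge call 0.88 [592.  133.3 207.6] px [414. 188.]
cover_edge call 0.7 [ 497.5 -128.9   -1.2] px [309. 284.]
cover_edge call 0.57 [ 129.6 -329.3   90.1] px [140. 232.]
```

```bash
python3 -m handwheel '[[[20,0,2,0,0,0,0],[41,0,-2,0,0,0,0],[53,0,-4,0,0,0,0],[66,0,-5,0,0,0,0],[78,0,-4,0,0,0,0],[91,0,-3,0,0,0,0],[103,0,0,0,0,0,0],[115,0,3,0,0,0,0],[126,0,8,0,0,0,0],[138,0,13,0,0,0,0],[148,0,20,0,0,0,0],[158,0,27,0,0,0,0],[167,0,35,0,0,0,0],[176,0,44,0,0,0,0],[176,0,44,0,0,0,0]]]'
python3 - <<'E'
from h import *
o=get_obs();p=np.array(o["position"])-[550.2,139.1,58];print((p[:2]@[.981,-.194]).round(1),(p[:2]@[.194,.981]).round(1),p[2].round(1),np.round(o["wrist_force"],1))
f=grab_frame("scene");look(f,"cover_edge",spot_point);look(f,"cover",search_frame)
E
```

```text
time: 16.52
position: [454.9, 157.9, 164.6]
orientation: [[-0.981, 0.193, -0.002], [0.193, 0.981, -0.0], [0.002, -0.0, -1.0]]
wrist_force: [0.5, 0.1, -0.1]
gripper_width: -0.0
grip_force: 0.0
-97.2 -0.1 106.6 [ 0.5  0.1 -0.1]
cover_edge call 0.72 [427.2 160.4 155.3] px [364. 161.]
cover call 0.86 [491.5 138.4 118.1] px [378. 189.]
cover call 0.65 [ 213.8 -344.5   86.9] px [157. 256.]
```

```bash
python3 -m handwheel '[[[9,0,10,0,0,0,0],[18,0,19,0,0,0,0],[25,0,29,0,0,0,0],[32,0,40,0,0,0,0],[36,0,46,0,0,0,0],[39,0,52,0,0,0,0],[40,0,58,0,0,0,0],[41,0,62,0,0,0,0],[41,0,66,0,0,0,0],[41,0,66,0,0,0,0],[41,0,66,0,0,0,0]]]'
python3 - <<'E'
from h import *
o=get_obs();p=np.array(o["position"])-[550.2,139.1,58];print((p[:2]@[.981,-.194]).round(1),(p[:2]@[.194,.981]).round(1),p[2].round(1),np.round(o["wrist_force"],1))
f=grab_frame("scene");look(f,"cover_edge",spot_point)
E
```

```text
time: 18.05
position: [415.6, 165.7, 99.9]
orientation: [[-0.981, 0.193, 0.0], [0.193, 0.981, 0.0], [-0.0, 0.0, -1.0]]
wrist_force: [-4.3, 0.6, 11.3]
gripper_width: -0.2
grip_force: 5.6
-137.2 -0.0 41.9 [-4.3  0.6 11.3]
cover_edge call 0.93 [ 126.  -329.5   90.3] px [139. 231.]
cover_edge call 0.41 [461.9 431.6   1.3] px [426. 151.]
```

```bash
python3 -m handwheel '[[[0,0,1.5,0,0,0,0],[0,0,3,0,0,0,0],[0,0,3,0,0,0,0],[0,0,3,0,0,0,0]]]'; python3 -m handwheel '[[[0,0,-20,0,0,0,0],[0,0,-80,0,0,0,0],[0,0,-140,0,0,0,0],[-80,0,-190,0,0,0,0],[-80,0,-190,0,0,0,0],[-80,0,-190,0,0,0,0],[-80,0,-190,0,0,0,0]]]'
python3 - <<'E'
from h import *
o=get_obs();f=grab_frame("wrist");s=grab_frame("scene")["frame"]
a=cv2.resize(f["frame"],(560,350));b=cv2.resize(s[140:240,310:450],None,fx=2.5,fy=2.5,interpolation=cv2.INTER_CUBIC)[:250]
c=np.zeros((600,560,3),np.uint8);c[:350]=a;c[350:,:350]=b;cv2.imwrite("pics/end.png",c)
look(f,"cover_edge",spot_point,o);look(f,"cover_hinge",spot_point,o);print(o["time"])
E
```

```text
time: 18.65
position: [415.6, 165.8, 99.4]
orientation: [[-0.981, 0.193, 0.003], [0.193, 0.981, -0.0], [-0.003, 0.001, -1.0]]
wrist_force: [-15.3, -2.3, 46.6]
gripper_width: -0.0
grip_force: 23.5
time: 19.52
position: [493.2, 150.3, 285.3]
orientation: [[-0.981, 0.193, -0.002], [0.193, 0.981, -0.0], [0.002, -0.0, -1.0]]
wrist_force: [0.5, -0.4, -0.5]
gripper_width: -0.1
grip_force: 0.0
cover_edge call 0.82 [390.  171.8  87. ] px [326.  80.]
cover_hinge call 0.77 [548.2 138.4  55.4] px [324. 213.]
19.525
```

View pics/end.png

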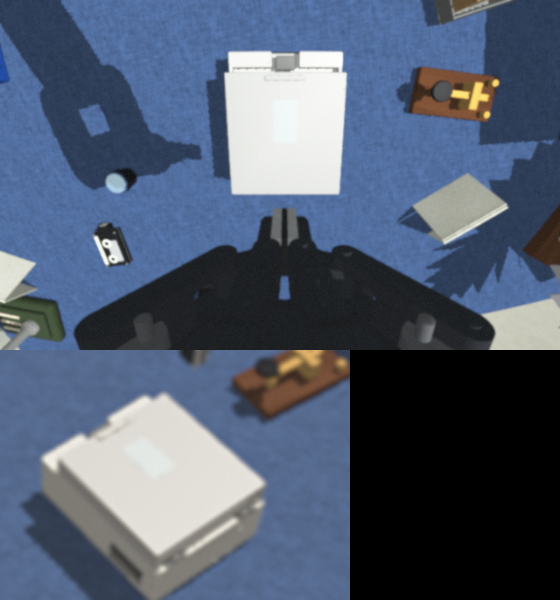

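The cover is level and shut, with its edge measured at z = 87 mm against the nominal 86. The bystanders are undisturbed and the arm is clear.

```bash
python3 -c "
from station import *
print(job_done())"
```

```text
the job is handed in; nothing more can be done
None
```

The tall cassette is in the bay with its nose to the front, the cover is pressed shut and held, and the job was handed in at about 19.5 s; the final press briefly read 46.6 N at the wrist, applied through the closed fingertips rather than the gripper's body.

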